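# Pack away the party light box: switch off, then slacken the battery cap

## Task

The party is over and the battery light box is going back in its carton. First switch it off: nudge the flush slide switch by its small ridge towards the round cap until it snaps over and stays. Then slacken the battery cap all the way to its loose stop, a bit less than a quarter turn; nothing shows which way it is threaded, so try gently both ways and feel, and leave the mug, tumbler, bottle and phone where they are.

Things in the scene. Friction and masses are not known exactly. Their poses are not given: they have to be found in the camera images.
- lightbox: Flat grey plastic box, 200 x 130 mm and 50 mm high, standing firm on the table (it does not move). Origin at the centre of its underside; x along its 200 mm length, from the switch end to the cap end; z up; a white diffuser strip runs along its -y edge. It may stand at any yaw. On its top, both on the line y = +14 mm: the slide switch near x = -55 mm and the round cap at x = +55 mm.
- ridge (a point): Top centre of the switch's only ridge. Bare aluminium slide plate in a black slot, 58 mm long (box x) and 30 mm wide, its face lying 1 mm above the box top. Across its middle stands one ridge, 8 mm thick along the travel, 28 mm wide and 8 mm high above the plate; this point is 59 mm above the table. Same axes as the box: the point's +x is the direction of travel, towards the cap.
- switch (a joint): Travel of the slide switch in m: 0 is on (as found, away from the cap), 0.014 is off (fully towards the cap). A detent drives it to whichever end is nearer: about 5 to 6 N along the travel starts it, and past the middle (0.007) it snaps over by itself. Something blunt lowered beside the ridge, just above the plate, on the side away from the cap, can push it.
- cap_grip (a point): On the cap's axis, 82 mm above the table, at the height where its wing is to be gripped. Grey round cap, 64 mm in diameter, its disc 10 mm thick (top at 60 mm above the table); on it an upright wing, 48 mm long, 14 mm thick, from the disc up to 91 mm above the table. The point turns with the cap: its x is along the wing's length, its y across the wing's thickness.
- cap (a joint): Turn of the battery cap in rad about the vertical axis, counted positive anticlockwise seen from above. 0 is tight on its seat; as found it is within 0.12 rad of that. One way it comes dead against the seat; the other way it turns with a steady drag of about 0.1 N m and stays where it is left, up to a loose stop 1.45 rad from tight. The cap does not rise or come off. Which way loosens is not marked.
- cap_rim (a point): Point on the cap's disc, 30 mm from its axis along the cap's own +x (in line with one end of the wing), 60 mm above the table; it turns with the cap.
- tight_mark (a point): Point fixed to the box where cap_rim lies when the cap is fully tight: 30 mm from the cap's axis along the box's +x, 60 mm above the table. The wing is in line with the box's length when tight.
- mug: White ceramic mug, 80 mm in diameter, 90 mm high, with a handle; bystander. Origin at the centre of its underside.
- tumbler: Drinking glass, 72 mm in diameter, 95 mm high; bystander. Origin at the centre of its underside.
- beer: Brown glass bottle, 62 mm in diameter, 200 mm high; bystander. Origin at the centre of its underside.
- phone: Black phone lying flat, 150 x 74 x 9 mm; bystander. Origin at the centre of its underside.

How it is judged:
By the outcome, as a careful person would: the job done as asked, in the order asked, and still so for the second after the job is handed in, with the robot touching nothing.
It also fails if it takes over 58 s, if anything falls off the work surface, if the arm or the gripper's body presses on something with over 40 N, if the wrist force passes 120 N, or if a joint passes its speed limit or range.

## Robot

A 6-joint arm with a two-finger parallel gripper is mounted at the origin on the work surface. World frame = base frame: x ahead of the robot, y to its left, z up, the work surface at z = 0. Lengths are in m, angles in rad, forces in N, time in s.
With the tool pointing down it reaches from about 0.3 to 0.85 m from the base axis. Payload 5.4 kg.
Tool frame: the origin (TCP) lies at the very end of the fingers, on their centre line; the grasp point (between the pads) lies 19 mm behind it; z points along the fingers, y is the direction in which the jaws open and shut (so a half turn about z gives the same grasp; the last joint's range is limited). The gripper opens to 85 mm and grips with 20 to 120 N. Pads are 22 mm wide; open, the fingers measure 114 mm over their backs; the gripper's body (76 mm by 85 mm) begins 54 mm behind the grasp point. The pads swing forward as they close: fully open they stand 13 mm farther back than shut.
Start: joints at [-1.484, 0.158, 1.597, -0, 1.386, -0.21], TCP at [0.168, -0.55, 0.231] pointing down, gripper open.
Joint ranges: [-2.91, 2.91], [-0.94, 2.29], [0.18, 2.7], [-1.29, 4.43], [0.17, 2.64], [-3, 3]. Speed limits (rad/s): [2.57, 2.57, 3.14, 3.14, 3.14, 3.14].

## Interface

Orientations are given as a 3x3 rotation matrix whose columns are the frame's x, y, z axes.
In Python, from station import * gives the robot as it stands.
- The arm moves only by the tool servo_tool, never from a script. Its argument "series" is a list of rows, each a list of 7 numbers: the shift along the world's x, y, z scaled (see below), then the turn, a rotation vector about the world's x, y, z scaled (see below), then the opening, from -1 (shut) to 1 (fully open), so that 0 is half open. In form: [[dx, dy, dz, wx, wy, wz, hand], ...]. A call has 1 to 20 rows; each row is the pose to reach, as a shift and turn from the pose measured when the call began; what a row does not reach only later rows make up. The controller multiplies each number of a shift by 80 mm and each number of a turn by 60 degrees. A row lasts 1/10 s, in which the tool goes at most 50 mm and 8.59 degrees, less where a joint would pass 70% of its speed; a pose out of reach is approached as far as the arm can. A call with a number of a shift or a turn outside -1 to 1 is refused whole. A call with a gripper value outside its range is refused whole. The fingers move at their own pace and stop on an object; "force" is the grip in N (left out, the last holds). Time passes only in rows, so rows that repeat a pose let the fingers close. It gives the time, the measured TCP pose, the force and the opening at its end, in the units of the state.
- observe(): the state, without advancing time (a new reading comes with each control period).
- camera(name): name is "side" or "top" or "wrist"; returns a dict with "frame" (480x640x3 uint8, blue, green, red), "z_map" (480x640 float32, m along the optical axis (not along the pixel's ray), 0 where there is no reading), "camera_matrix" (3x3 intrinsics, pixels), "k1" (the pictures are not rectified: a ray, as slopes to the right and down, at radius r is drawn at 1 + k1 r^2 times it, then the intrinsics apply), "T" (4x4, takes a point from camera to world coordinates); the wrist camera has in their place "tool_from_camera" (4x4, takes a point from camera to tool coordinates, whose origin is the TCP and whose axes are the flange's). Camera axes: x right, y down, z forward; pixel columns grow to the right and rows downward; lengths in m; the calibration is good to about 2 mm. A picture is of the moment at which its call begins: read the wrist's pose just before it.
- hand_in(): hands the job in, once; it reports no verdict.
The state is a dict: "t": time; "joints": joint angles; "qvel": joint speeds; "tau": joint torques, N m; "tcp_pos": TCP position; "eef_rot": TCP orientation; "force": force on the tool from outside, world axes, zero at the start; "ft_torque": the same for the moment, N m; "opening": opening from 0.0 (shut) to 1.0 (fully open).
Only numpy, scipy, OpenCV 4.12 (cv2) and the standard library are available. Lean on these libraries where they do the work, as an engineer would, in place of code of your own. Each camera call takes 0.05 s, during which the arm holds its last target. There are 200 camera calls.

## Working session

There is one attempt and no reset: what is moved stays moved. The work goes in short steps, Python scripts to look and compute and a tool call to move; the robot and the scene stay as the last step left them, time stands still between calls to the robot, and variables do not carry over. Pictures are saved under pics/ and viewed, about 8 in all and at most 12, crops included, and the job is handed in when it is done.

Besides the shell and the picture viewer there is one more tool, called after "Request:" by a JSON object that holds its "api" and its "payload", one argument or row to a line. servo_tool: Moves the arm, as the interface text tells. Shifts and turns lie within -1 to 1; 1 stands for 80 mm of shift or 60 degrees of turn. Its arguments: {"type":"object","properties":{"series":{"type":"array"},"force":{"type":"number"}},"required":["series"]}

```bash
mkdir -p pics; cat > h.py <<'E'
from station import *
import numpy as np, cv2
def grab(name):
    s=observe(); c=camera(name)
    if name=="wrist":
        T=np.eye(4);T[:3,:3]=s["eef_rot"];T[:3,3]=s["tcp_pos"];c["T"]=T@c["tool_from_camera"]
    return c
def cloud(c):
    K=np.array(c["camera_matrix"]);h,w=c["z_map"].shape
    u,v=np.meshgrid(np.arange(w),np.arange(h))
    p=np.stack([u,v],-1).reshape(-1,1,2).astype(float)
    n=cv2.undistortPoints(p,K,np.array([c["k1"],0,0,0.])).reshape(h,w,2)
    z=c["z_map"];P=np.dstack([n[...,0]*z,n[...,1]*z,z,np.ones_like(z)])
    W=(P@np.array(c["T"]).T)[...,:3];W[z==0]=np.nan
    return W
def project(c,P):
    T=np.linalg.inv(c["T"]);r,_=cv2.Rodrigues(T[:3,:3])
    return cv2.projectPoints(np.atleast_2d(P).astype(float),r,T[:3,3],np.array(c["camera_matrix"]),np.array([c["k1"],0,0,0.]))[0][:,0]
E
python3 - <<'E'
from h import *
print(observe())
c=grab("top");cv2.imwrite("pics/top.png",c["frame"]);W=cloud(c);np.save("top.npy",W)
m=(abs(W[...,2]-.05)<.004)
n,l,s,ce=cv2.connectedComponentsWithStats(m.astype(np.uint8))
for i in range(1,n):
    if s[i,4]>300:
        q=W[l==i][:,:2];print(s[i],cv2.minAreaRect(q.astype(np.float32)),q.mean(0))
E
```

```text
{'t': 0.0, 'joints': array([-1.48410461e+00,  1.59052643e-01,  1.59826738e+00, -9.78326081e-06,
        1.38619606e+00, -2.10080536e-01]), 'qvel': array([-6.45172900e-04,  1.05626059e-04, -9.47552635e-05, -5.24450685e-04,
        3.54127296e-04, -2.15664216e-04]), 'tau': array([-1.01109534e-03, -3.95999122e+01, -3.31429052e+01, -4.95320328e-04,
        8.33018421e-03, -1.11783385e-05]), 'tcp_pos': array([ 0.16808341, -0.54924218,  0.23029728]), 'eef_rot': array([[ 9.56284881e-01,  2.92436651e-01, -1.76117290e-04],
       [ 2.92436442e-01, -9.56283043e-01,  1.91537058e-03],
       [ 3.91706582e-04, -1.88314304e-03, -9.99998150e-01]]), 'force': array([ 0.11451647, -0.3255847 , -0.12284693]), 'ft_torque': array([-0.05395912,  0.00573406,  0.00295646]), 'opening': 1.0005820226583617}
[ 281  172   87   96 2993] ((0.6023209691047668, 0.03645503520965576), (0.13210651278495789, 0.19999909400939941), 60.74140930175781) [0.60848482 0.03485378]
```

View pics/top.png

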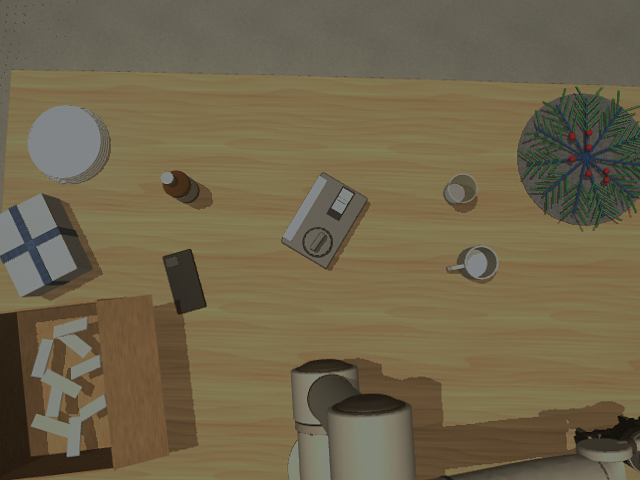

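Top view: the box is centred near pixel (325,222), with the cap at (318,242) and the switch at (341,202). That gives a box yaw of about 150.7°. The tumbler (460,190) and mug (478,262) lie to the right, and the bottle (180,186) and phone (185,281) to the left. I'm moving above the box at a safe height and aligning the tool's x axis with the box's x axis.

Request:
{"api": "servo_tool", "payload": {
  "series": [
    [0.22,0.3,0.1,0,0,0.09,1],
    [0.44,0.6,0.1,0,0,0.19,1],
    [0.67,0.9,0.1,0,0,0.28,1],
    [0.67,0.9,0.1,0,0,0.28,1]
  ]
}}

```text
t: 0.45
tcp_pos: [0.2235, -0.4746, 0.2377]
eef_rot: [[0.828, 0.56, -0.0], [0.56, -0.828, 0.004], [0.002, -0.003, -1.0]]
force: [-0.1, 0.0, 0.4]
opening: 1.003
```

Request:
{"api": "servo_tool", "payload": {
  "series": [
    [0.22,0.3,0.1,0,0,0.09,1],
    [0.44,0.6,0.1,0,0,0.19,1],
    [0.67,0.9,0.1,0,0,0.28,1],
    [0.67,0.9,0.1,0,0,0.28,1]
  ]
}}

```text
t: 0.85
tcp_pos: [0.2783, -0.4006, 0.2453]
eef_rot: [[0.629, 0.778, -0.001], [0.778, -0.629, 0.005], [0.003, -0.004, -1.0]]
force: [-0.3, -0.2, 0.2]
opening: 1.002
```

Request:
{"api": "servo_tool", "payload": {
  "series": [
    [0.22,0.3,0.1,0,0,0.09,1],
    [0.44,0.6,0.1,0,0,0.19,1],
    [0.67,0.9,0.1,0,0,0.28,1],
    [0.67,0.9,0.1,0,0,0.28,1]
  ]
}}

```text
t: 1.25
tcp_pos: [0.3329, -0.3274, 0.253]
eef_rot: [[0.375, 0.927, -0.002], [0.927, -0.375, 0.005], [0.004, -0.004, -1.0]]
force: [-0.1, 0.2, 0.2]
opening: 1.002
```

Request:
{"api": "servo_tool", "payload": {
  "series": [
    [0.22,0.3,0.1,0,0,0.09,1],
    [0.44,0.6,0.1,0,0,0.19,1],
    [0.67,0.9,0.1,0,0,0.28,1],
    [0.67,0.9,0.1,0,0,0.28,1]
  ]
}}

```text
t: 1.65
tcp_pos: [0.3873, -0.2545, 0.2608]
eef_rot: [[0.089, 0.996, -0.004], [0.996, -0.089, 0.005], [0.005, -0.004, -1.0]]
force: [-0.1, -0.2, -0.9]
opening: 0.998
```

Request:
{"api": "servo_tool", "payload": {
  "series": [
    [0.22,0.3,0,0,0,0.09,1],
    [0.44,0.6,0,0,0,0.19,1],
    [0.67,0.9,0,0,0,0.27,1],
    [0.67,0.9,0,0,0,0.27,1]
  ]
}}

```text
t: 2.05
tcp_pos: [0.4417, -0.1822, 0.2605]
eef_rot: [[-0.193, 0.981, -0.005], [0.981, 0.193, 0.004], [0.005, -0.004, -1.0]]
force: [-0.5, -0.4, 0.9]
opening: 0.999
```

Request:
{"api": "servo_tool", "payload": {
  "series": [
    [0.22,0.3,0,0,0,0.09,1],
    [0.44,0.6,0,0,0,0.19,1],
    [0.67,0.9,0,0,0,0.27,1],
    [0.67,0.9,0,0,0,0.27,1]
  ]
}}

```text
t: 2.45
tcp_pos: [0.4961, -0.1101, 0.2602]
eef_rot: [[-0.459, 0.888, -0.006], [0.888, 0.459, 0.002], [0.005, -0.004, -1.0]]
force: [0.6, -0.2, -0.2]
opening: 1.0
```

Request:
{"api": "servo_tool", "payload": {
  "series": [
    [0.22,0.3,0,0,0,0.09,1],
    [0.44,0.6,0,0,0,0.19,1],
    [0.67,0.9,0,0,0,0.27,1],
    [0.67,0.9,0,0,0,0.27,1]
  ]
}}

```text
t: 2.85
tcp_pos: [0.5506, -0.0384, 0.2598]
eef_rot: [[-0.688, 0.725, -0.007], [0.725, 0.688, 0.0], [0.005, -0.005, -1.0]]
force: [-0.1, -0.7, -0.4]
opening: 1.0
```

Request:
{"api": "servo_tool", "payload": {
  "series": [
    [0.22,0.3,0,0,0,0.09,1],
    [0.44,0.6,0,0,0,0.19,1],
    [0.6,0.75,0,0,0,0.27,1],
    [0.6,0.75,0,0,0,0.27,1],
    [0.6,0.75,0,0,0,0.27,1]
  ]
}}

```text
t: 3.35
tcp_pos: [0.5981, 0.0195, 0.2594]
eef_rot: [[-0.861, 0.509, -0.008], [0.509, 0.861, -0.003], [0.006, -0.006, -1.0]]
force: [-1.2, 0.3, 0.8]
opening: 1.0
```

```bash
cat > look.py <<'E'
from h import *
import sys
s=observe();print(s["tcp_pos"],np.degrees(np.arctan2(s["eef_rot"][1,0],s["eef_rot"][0,0])),s["joints"][5],s["opening"],s["t"])
c=grab("wrist");cv2.imwrite(f"pics/{sys.argv[1]}.png",c["frame"]);W=cloud(c);np.save("wrist.npy",W)
print(c["tool_from_camera"].round(3))
def comp(lo,hi,mn=200):
    m=((W[...,2]>lo)&(W[...,2]<hi)).astype(np.uint8)
    n,l,st,ce=cv2.connectedComponentsWithStats(m)
    for i in range(1,n):
        if st[i,4]>mn:
            q=W[l==i];r=cv2.minAreaRect(q[:,:2].astype(np.float32));print(lo,hi,st[i],np.round(r[0],4),np.round(r[1],4),round(r[2],2),q.mean(0).round(4))
comp(.045,.0535,2000);comp(.0555,.0625);comp(.085,.096)
E
python3 look.py w1
```

```text
[0.59811487 0.01945303 0.25941768] 149.4213119028646 -1.2038961886819761 0.9997089991996843 3.35
[[-0.    -0.95  -0.312  0.08 ]
 [ 1.     0.    -0.001 -0.001]
 [ 0.001 -0.312  0.95  -0.142]
 [ 0.     0.     0.     1.   ]]
0.045 0.0535 [  268   106   136   191 20221] [0.6013 0.0338] [0.133  0.1996] 60.61 [0.6021 0.0364 0.0493]
0.0555 0.0625 [ 287  120   69   70 2729] [0.5465 0.0475] [0.0647 0.0649] 1.82 [0.5452 0.0481 0.0591]
0.0555 0.0625 [ 34 282  19  47 224] [ 0.5269 -0.313 ] [0.0156 0.0607] 52.81 [ 0.5217 -0.3062  0.059 ]
0.085 0.096 [312 130  18  55 868] [0.5464 0.0473] [0.014 0.047] 56.84 [0.5459 0.0477 0.0898]
0.085 0.096 [  0 284  34  64 514] [ 0.522  -0.3242] [0.0396 0.0802] 41.27 [ 0.521  -0.3167  0.0883]
```

View pics/w1.png

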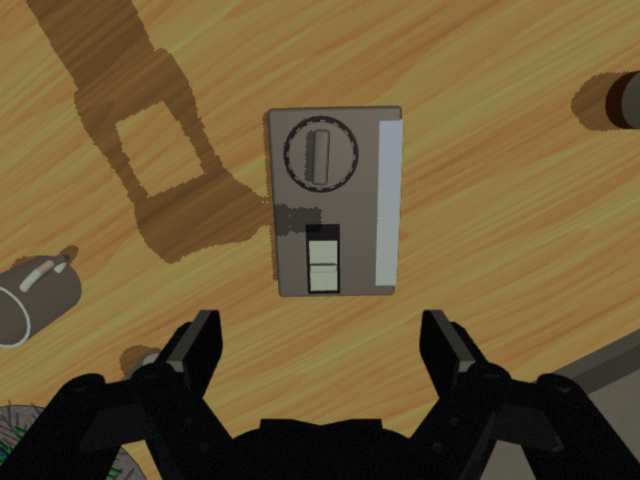

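The wrist view shows the cap at about (321,155) with its wing roughly 4° clockwise of the box axis. The switch plate spans about (310–337, 240–291) with its ridge near row 265. The aluminium may give poor depth, so I'll crop the switch and cast rays instead.

```bash
cat > ray.py <<'E'
from h import *
C=np.array([.6018,.0345]);th=np.radians(150.65);ex=np.array([np.cos(th),np.sin(th)]);ey=np.array([-ex[1],ex[0]])
def ray(c,px,z):
    n=cv2.undistortPoints(np.array([[px]],float),np.array(c["camera_matrix"]),np.array([c["k1"],0,0,0.]))[0,0]
    T=np.array(c["T"]);d=T[:3,:3]@[n[0],n[1],1];o=T[:3,3];return o+d*(z-o[2])/d[2]
def box(p): d=np.asarray(p)[:2]-C;return np.round(np.array([d@ex,d@ey])*1e3,1)
def B(x,y,z): p=C+(x*ex+y*ey)/1e3;return [p[0],p[1],z]
E
python3 - <<'E'
from ray import *
c=grab("wrist");W=np.load("wrist.npy")
f=c["frame"];g=cv2.cvtColor(f,cv2.COLOR_BGR2GRAY)
print(g[222:298,323].tolist());print(W[236:296:4,323,2].round(3))
for v in range(236,298,2): print(v,box(ray(c,(323,v),.051)),end=" ")
print([box(ray(c,(u,250),.051)) for u in(306,310,337,340)], [box(W[v,321]) for v in (110,295)])
cv2.imwrite("pics/cr.png",cv2.resize(f[220:300,295:350],None,fx=7,fy=7,interpolation=cv2.INTER_NEAREST))
E
```

```text
[88, 84, 46, 28, 27, 26, 26, 25, 26, 23, 22, 27, 24, 22, 23, 23, 24, 28, 64, 130, 143, 145, 145, 146, 146, 145, 145, 145, 144, 144, 144, 145, 144, 145, 145, 145, 144, 145, 146, 144, 136, 90, 61, 85, 134, 144, 145, 143, 145, 140, 132, 142, 146, 144, 144, 144, 145, 144, 146, 143, 143, 145, 144, 144, 143, 145, 143, 136, 97, 37, 18, 43, 76, 80, 99, 120]
[0.049 0.05  0.05  0.05  0.051 0.049 0.05  0.054 0.057 0.049 0.05  0.051
 0.049 0.051 0.049]
236 [-28.2  15.2] 238 [-30.4  15.2] 240 [-32.6  15.3] 242 [-34.8  15.3] 244 [-37.   15.4] 246 [-39.3  15.4] 248 [-41.5  15.4] 250 [-43.7  15.5] 252 [-46.   15.5] 254 [-48.2  15.6] 256 [-50.5  15.6] 258 [-52.8  15.7] 260 [-55.1  15.7] 262 [-57.4  15.7] 264 [-59.7  15.8] 266 [-62.   15.8] 268 [-64.3  15.9] 270 [-66.6  15.9] 272 [-69.  16.] 274 [-71.3  16. ] 276 [-73.7  16.1] 278 [-76.   16.1] 280 [-78.4  16.2] 282 [-80.8  16.2] 284 [-83.2  16.2] 286 [-85.6  16.3] 288 [-88.   16.3] 290 [-90.4  16.4] 292 [-92.9  16.4] 294 [-95.3  16.5] 296 [-97.8  16.5] [array([-43.4,  33.6]), array([-43.5,  29.3]), array([-44. ,   0.6]), array([-44.1,  -2.6])] [array([96.5, 14.7]), array([-97.6,  18.9])]
```

View pics/cr.png

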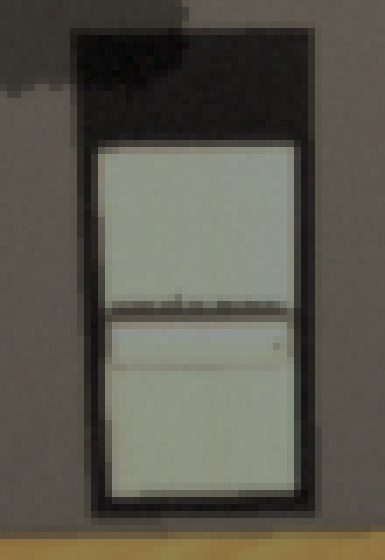

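The ridge is centred at box x ≈ -62, y ≈ 14–15 (plate edges -32 and -90), which matches "on". Next I shut the gripper and go down behind the ridge, at box x = -84.

Request:
{"api": "servo_tool", "payload": {
  "series": [
    [0.3,-0.16,-0.3,0,0,0.01,-1],
    [0.6,-0.32,-0.6,0,0,0.02,-1],
    [0.87,-0.48,-0.9,0.003,-0.008,0.02,-1],
    [0.87,-0.48,-1,0.003,-0.008,0.02,-1],
    [0.87,-0.48,-1,0.003,-0.008,0.02,-1]
  ],
  "force": 40
}}

```text
t: 3.95
tcp_pos: [0.6659, -0.0195, 0.1777]
eef_rot: [[-0.871, 0.492, -0.003], [0.492, 0.871, 0.002], [0.004, -0.0, -1.0]]
force: [-0.3, 0.6, -0.8]
opening: 0.143
```

Request:
{"api": "servo_tool", "payload": {
  "series": [
    [0,0,-0.4,0,0,0,-1],
    [0,0,-0.8,0,0,0,-1],
    [0,0,-0.9,0,0,0,-1],
    [0,0,-0.9,0,0,0,-1],
    [0,0,-0.9,0,0,0,-1],
    [0,0,-0.9,0,0,0,-1]
  ]
}}

```text
t: 4.55
tcp_pos: [0.6675, -0.0198, 0.1086]
eef_rot: [[-0.871, 0.492, 0.001], [0.492, 0.871, 0.001], [-0.001, 0.001, -1.0]]
force: [0.1, -0.0, 0.3]
opening: -0.002
```

```bash
cat > st.py <<'E'
from ray import *
s=observe();R=s["eef_rot"]
print(s["t"],"pos",s["tcp_pos"].round(4),"box",box(s["tcp_pos"]),"yaw",np.degrees(np.arctan2(R[1,0],R[0,0])).round(2),"z",R[:,2].round(3),"F",s["force"].round(1),"M",s["ft_torque"].round(2),"open",round(s["opening"],3),"q6",s["joints"][5].round(2))
E
python3 st.py
```

```text
4.55 pos [ 0.6675 -0.0198  0.1086] box [-83.9  15.1] yaw 150.53 z [ 0.001  0.001 -1.   ] F [ 0.1 -0.   0.3] M [-0.04 -0.02 -0.06] open -0.002 q6 -1.27
```

Request:
{"api": "servo_tool", "payload": {
  "series": [
    [0,0,-0.2,0,0,0,-1],
    [0,0,-0.4,0,0,0,-1],
    [0,0,-0.55,0,0,0,-1],
    [0,0,-0.62,0,0,0,-1],
    [0,0,-0.66,0,0,0,-1],
    [0,0,-0.67,0,0,0,-1],
    [0,0,-0.67,0,0,0,-1],
    [0,0,-0.67,0,0,0,-1]
  ]
}}

```text
t: 5.35
tcp_pos: [0.6681, -0.0199, 0.0558]
eef_rot: [[-0.871, 0.492, 0.002], [0.492, 0.871, 0.0], [-0.002, 0.002, -1.0]]
force: [-0.2, 0.0, 0.5]
opening: -0.004
```

```bash
python3 st.py; python3 look.py w2
```

```text
5.35 pos [ 0.6681 -0.0199  0.0558] box [-84.4  15. ] yaw 150.53 z [ 0.002  0.    -1.   ] F [-0.2  0.   0.5] M [ 0.01  0.01 -0.  ] open -0.004 q6 -1.27
[ 0.66806207 -0.0199179   0.05576531] 150.52578772882623 -1.267441834468233 -0.004166251486624156 5.35
[[-0.    -0.95  -0.312  0.08 ]
 [ 1.     0.    -0.001 -0.001]
 [ 0.001 -0.312  0.95  -0.142]
 [ 0.     0.     0.     1.   ]]
0.045 0.0535 [  188     0   342   333 90382] [0.6253 0.0204] [0.132  0.1453] 60.84 [0.6192 0.0254 0.0494]
0.0555 0.0625 [ 239    0  167   60 5706] [0.567  0.0367] [0.0593 0.0201] 60.24 [0.5662 0.0368 0.059 ]
0.0555 0.0625 [ 289  261   65   19 1130] [ 0.6483 -0.0096] [0.0281 0.0084] 61.03 [ 0.6479 -0.0094  0.058 ]
0.085 0.096 [293   0  45   8 233] [0.5665 0.0346] [0.0125 0.0016] 57.61 [0.5668 0.0351 0.087 ]
0.085 0.096 [ 284  326   75   63 1190] [ 0.6614 -0.0194] [0.0244 0.0266] 26.27 [ 0.6619 -0.0174  0.0911]
```

View pics/w2.png

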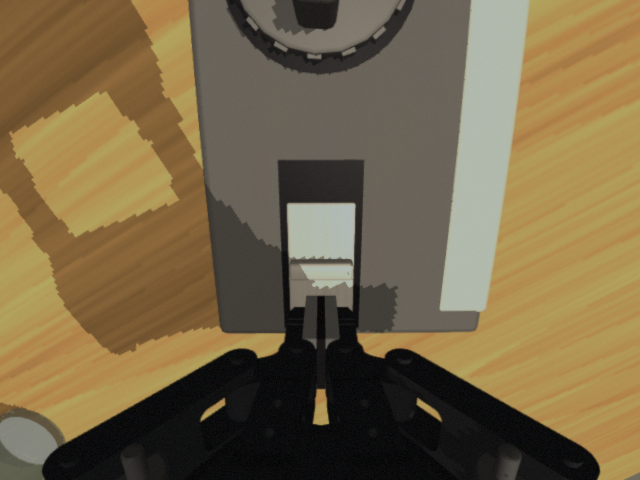

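The picture shows the shut fingertips at about (320,300), just behind the ridge at (320,270), and nothing in contact. The ridge measures 28 x 8 mm at box (-62.1, 15.6). I push 18 mm along the box's +x.

Request:
{"api": "servo_tool", "payload": {
  "series": [
    [0,0,-0.03,0,0,0,-1],
    [-0.03,0.017,-0.03,0,0,0,-1],
    [-0.05,0.029,-0.03,0,0,0,-1],
    [-0.07,0.04,-0.03,0,0,0,-1],
    [-0.09,0.051,-0.03,0,0,0,-1],
    [-0.11,0.062,-0.03,0,0,0,-1],
    [-0.13,0.073,-0.03,0,0,0,-1],
    [-0.15,0.085,-0.03,0,0,0,-1]
  ]
}}

```text
t: 6.2
tcp_pos: [0.6558, -0.013, 0.0534]
eef_rot: [[-0.871, 0.492, 0.002], [0.492, 0.871, 0.001], [-0.001, 0.002, -1.0]]
force: [-0.2, -1.0, 0.1]
opening: -0.001
```

```bash
python3 st.py
```

```text
6.2 pos [ 0.6558 -0.013   0.0534] box [-70.3  14.9] yaw 150.52 z [ 0.002  0.001 -1.   ] F [-0.2 -1.   0.1] M [-0.06 -0.05 -0.01] open -0.001 q6 -1.26
```

```bash
python3 look.py w3 | grep 0.0555; python3 - <<'E'
from ray import *
W=np.load("wrist.npy");m=(W[...,2]>.0555)&(W[...,2]<.0625)
q=W[m];d=(q[:,:2]-C);x=d@ex*1e3;y=d@ey*1e3
k=(x>-80)&(x<-35)&(y>0)&(y<30);print(k.sum(),np.percentile(x[k],[2,50,98]),np.percentile(y[k],[2,98]))
E
```

```text
0.0555 0.0625 [  225     0   191    99 10592] [0.5608 0.0396] [0.0662 0.0332] 60.47 [0.5595 0.0408 0.0591]
0.0555 0.0625 [ 289  277   65   26 1325] [ 0.6422 -0.0062] [0.0277 0.0095] 59.31 [ 0.6419 -0.0062  0.0582]
1423 [-63.3369991  -55.07174409 -50.83319514] [ 2.65528872 28.78408095]
```

The ridge is now at box x ≈ -55, the middle of its travel and the balance point of the detent. I push further.

Request:
{"api": "servo_tool", "payload": {
  "series": [
    [-0.02,0.011,0,0,0,0,-1],
    [-0.04,0.022,0,0,0,0,-1],
    [-0.06,0.034,0,0,0,0,-1],
    [-0.06,0.034,0,0,0,0,-1],
    [-0.06,0.034,0,0,0,0,-1]
  ]
}}

```text
t: 6.75
tcp_pos: [0.6503, -0.0098, 0.0533]
eef_rot: [[-0.871, 0.492, 0.001], [0.492, 0.871, 0.001], [0.0, 0.001, -1.0]]
force: [0.6, -0.1, 0.1]
opening: 0.002
```

```bash
python3 st.py; python3 look.py w4 | grep "0.0555"
```

```text
6.75 pos [ 0.6503 -0.0098  0.0533] box [-64.   14.8] yaw 150.54 z [ 0.001  0.001 -1.   ] F [ 0.6 -0.1  0.1] M [ 0.02 -0.02 -0.02] open 0.002 q6 -1.26
0.0555 0.0625 [  226     0   188   118 12747] [0.5584 0.0409] [0.0663 0.0391] 60.47 [0.5562 0.0424 0.0592]
0.0555 0.0625 [ 289  277   64   27 1335] [ 0.6366 -0.0031] [0.0276 0.0097] 60.92 [ 0.6364 -0.0029  0.0582]
```

Request:
{"api": "servo_tool", "payload": {
  "series": [
    [0.03,-0.017,0,0,0,0,-1],
    [0.08,-0.045,0,0,0,0,-1],
    [0.08,-0.045,0.3,0,0,0,-1],
    [0.08,-0.045,0.8,0,0,0,-1],
    [0.08,-0.045,1,0,0,0,-1],
    [0.08,-0.045,1,0,0,0,-1]
  ]
}}

```text
t: 7.4
tcp_pos: [0.6593, -0.0141, 0.137]
eef_rot: [[-0.871, 0.492, 0.008], [0.492, 0.871, -0.0], [-0.007, 0.003, -1.0]]
force: [0.3, 0.2, -0.4]
opening: -0.003
```

```bash
python3 st.py; python3 look.py w5 | grep -v "0.05 "; python3 -c "
from ray import *
W=np.load('wrist.npy');d=W[...,:2]-C;x=d@ex*1e3;y=d@ey*1e3;z=W[...,2]
k=(x>-80)&(x<-30)&(y>2)&(y<27)&(z>.0555)&(z<.062);print(k.sum(),np.percentile(x[k],[2,50,98]))
k=(z>.085)&(z<.096)&(x>20)&(x<90)&(abs(y-14)<30);print(cv2.minAreaRect(np.c_[x[k],y[k]].astype(np.float32)),cv2.fitLine(np.c_[x[k],y[k]].astype(np.float32),cv2.DIST_L2,0,.01,.01).T)
"
```

```text
7.4 pos [ 0.6593 -0.0141  0.137 ] box [-74.   14.2] yaw 150.52 z [ 0.008 -0.    -1.   ] F [ 0.3  0.2 -0.4] M [ 0.02 -0.02  0.02] open -0.003 q6 -1.26
[ 0.65932733 -0.01410317  0.13697295] 150.52346369142546 -1.2615558158526348 -0.0025343852369175334 7.4
[[-0.    -0.95  -0.312  0.08 ]
 [ 1.     0.    -0.001 -0.001]
 [ 0.001 -0.312  0.95  -0.142]
 [ 0.     0.     0.     1.   ]]
0.045 0.0535 [  231     0   225   284 47115] [0.6098 0.0292] [0.1327 0.1805] 60.69 [0.612  0.0311 0.0494]
0.0555 0.0625 [ 260    0  117  104 7253] [0.5512 0.0448] [0.0663 0.0547] 60.75 [0.5497 0.0459 0.0592]
0.0555 0.0625 [298 211  43  13 520] [ 0.636  -0.0029] [0.0276 0.0081] 60.46 [ 0.6359 -0.0028  0.0581]
0.0555 0.0625 [ 24 391  69  40 507] [ 0.6697 -0.27  ] [0.0597 0.0205] 26.73 [ 0.6702 -0.2654  0.0589]
0.0555 0.0625 [ 21 430  33  22 222] [ 0.6873 -0.319 ] [0.0321 0.0069] 15.38 [ 0.6882 -0.3191  0.0599]
0.085 0.096 [ 302    0   33   82 2330] [0.5512 0.0443] [0.0144 0.0368] 56.42 [0.5513 0.0444 0.0899]
0.085 0.096 [  0 415  66  35 906] [ 0.6626 -0.2681] [0.0524 0.0145] 36.48 [ 0.6638 -0.2645  0.0906]
0.085 0.096 [  0 452  44  28 492] [ 0.6921 -0.3186] [0.0407 0.0131] 23.29 [ 0.6902 -0.3203  0.0892]
474 [-51.93993832 -47.84132324 -44.28161034]
((48.91423797607422, 16.277515411376953), (14.372846603393555, 36.7853889465332), 85.76585388183594) [[ 0.9965754  -0.08268918 48.898228   16.144258  ]]
```

View pics/w5.png

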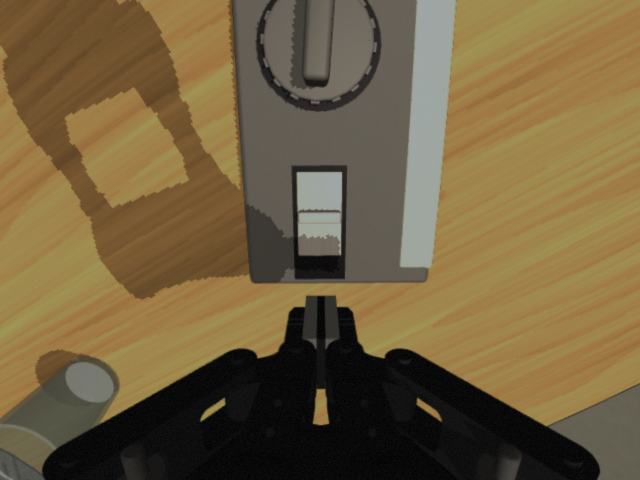

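The switch is off and stays there: the ridge at (320,217) measures box x ≈ -48 with the fingers clear. The wing sits about -4.3° from the box axis, and the cap axis is near (0.5464, 0.0477). Next I move over the cap.

Request:
{"api": "servo_tool", "payload": {
  "series": [
    [-0.3,0.16,0,0,0,0,1],
    [-0.6,0.33,0,0,0.008,-0.03,1],
    [-0.7,0.386,0,0,0.008,-0.03,1],
    [-0.7,0.386,0,0,0.008,-0.03,1]
  ]
}}

```text
t: 7.85
tcp_pos: [0.6001, 0.0178, 0.1323]
eef_rot: [[-0.855, 0.518, -0.008], [0.518, 0.855, 0.001], [0.008, -0.003, -1.0]]
force: [0.3, -1.0, -0.2]
opening: 0.681
```

Request:
{"api": "servo_tool", "payload": {
  "series": [
    [-0.3,0.16,0,0,0,-0.02,1],
    [-0.6,0.33,0,0,0,-0.04,1],
    [-0.7,0.386,0,0,0,-0.04,1],
    [-0.7,0.386,0,0,0,-0.04,1],
    [-0.7,0.386,0,0,0,-0.04,1]
  ]
}}

```text
t: 8.35
tcp_pos: [0.5453, 0.048, 0.1325]
eef_rot: [[-0.833, 0.553, -0.007], [0.553, 0.833, 0.001], [0.006, -0.003, -1.0]]
force: [0.4, -0.1, 0.0]
opening: 1.002
```

```bash
python3 st.py
```

```text
8.35 pos [0.5453 0.048  0.1325] box [55.8 15.9] yaw 146.42 z [-0.007  0.001 -1.   ] F [ 0.4 -0.1  0. ] M [ 0.02 -0.06 -0.02] open 1.002 q6 -1.12
```

Request:
{"api": "servo_tool", "payload": {
  "series": [
    [0.013,-0.003,-0.2,0,-0.007,0,1],
    [0.013,-0.003,-0.45,0,-0.007,0,1],
    [0.013,-0.003,-0.65,0,-0.007,0,1],
    [0.013,-0.003,-0.8,0,-0.007,0,1],
    [0.013,-0.003,-0.85,0,-0.007,0,1],
    [0.013,-0.003,-0.85,0,-0.007,0,1],
    [0.013,-0.003,-0.85,0,-0.007,0,1]
  ]
}}

```text
t: 9.05
tcp_pos: [0.5473, 0.0475, 0.0653]
eef_rot: [[-0.833, 0.553, 0.002], [0.553, 0.833, 0.001], [-0.001, 0.002, -1.0]]
force: [-0.5, 0.0, -0.6]
opening: 1.004
```

```bash
python3 st.py
```

```text
9.05 pos [0.5473 0.0475 0.0653] box [53.9 15.4] yaw 146.41 z [ 0.002  0.001 -1.   ] F [-0.5  0.  -0.6] M [ 0.   -0.   -0.03] open 1.004 q6 -1.12
```

Now I close gently on the wing.

Request:
{"api": "servo_tool", "payload": {
  "series": [
    [-0.01,0,0,0,0,0,-0.5],
    [-0.01,0,0,0,0,0,-0.8],
    [-0.01,0,0,0,0,0,-1],
    [-0.01,0,0,0,0,0,-1],
    [-0.01,0,0,0,0,0,-1],
    [-0.01,0,0,0,0,0,-1],
    [-0.01,0,0,0,0,0,-1],
    [-0.01,0,0,0,0,0,-1]
  ],
  "force": 30
}}

```text
t: 9.85
tcp_pos: [0.547, 0.0481, 0.0656]
eef_rot: [[-0.833, 0.553, 0.003], [0.553, 0.833, 0.002], [-0.002, 0.003, -1.0]]
force: [3.0, 5.8, 2.2]
opening: 0.157
```

```bash
python3 st.py
```

```text
9.85 pos [0.547  0.0481 0.0656] box [54.5 15. ] yaw 146.42 z [ 0.003  0.002 -1.   ] F [3.  5.8 2.2] M [ 0.7  -0.26  0.07] open 0.157 q6 -1.12
```

The grip holds (opening 0.157 ≈ 13 mm). I centre sideways a little and try a small clockwise turn of 4°.

Request:
{"api": "servo_tool", "payload": {
  "series": [
    [0.005,0.008,0,0,0,-0.02,-1],
    [0.005,0.008,0,0,0,-0.04,-1],
    [0.005,0.008,0,0,0,-0.06,-1],
    [0.005,0.008,0,0,0,-0.07,-1],
    [0.005,0.008,0,0,0,-0.07,-1]
  ]
}}

```text
t: 10.35
tcp_pos: [0.547, 0.0482, 0.0656]
eef_rot: [[-0.79, 0.613, 0.002], [0.613, 0.79, 0.001], [-0.001, 0.002, -1.0]]
force: [-3.1, -2.3, 4.5]
opening: 0.156
```

```bash
python3 st.py
```

```text
10.35 pos [0.547  0.0482 0.0656] box [54.5 14.9] yaw 142.19 z [ 0.002  0.001 -1.   ] F [-3.1 -2.3  4.5] M [-0.59  0.63  0.01] open 0.156 q6 -1.04
```

Request:
{"api": "servo_tool", "payload": {
  "series": [
    [0,0,0,0,0,-0.06,-1],
    [0,0,0,0,0,-0.12,-1],
    [0,0,0,0,0,-0.18,-1],
    [0,0,0,0,0,-0.24,-1],
    [0,0,0,0,0,-0.25,-1]
  ]
}}

```text
t: 10.85
tcp_pos: [0.547, 0.0483, 0.0656]
eef_rot: [[-0.604, 0.797, 0.002], [0.797, 0.604, 0.0], [-0.001, 0.002, -1.0]]
force: [-1.2, -0.5, 2.4]
opening: 0.154
```

```bash
python3 st.py
```

```text
10.85 pos [0.547  0.0483 0.0656] box [54.5 14.9] yaw 127.15 z [ 0.002  0.    -1.   ] F [-1.2 -0.5  2.4] M [-0.27  0.37  0.08] open 0.154 q6 -0.78
```

It turns freely clockwise with a drag of about 0.08 N m, so clockwise loosens. I continue towards the loose stop, expected at yaw ≈ 67.5°.

Request:
{"api": "servo_tool", "payload": {
  "series": [
    [0,0,0,0,0,-0.08,-1],
    [0,0,0,0,0,-0.16,-1],
    [0,0,0,0,0,-0.24,-1],
    [0,0,0,0,0,-0.32,-1],
    [0,0,0,0,0,-0.4,-1],
    [0,0,0,0,0,-0.48,-1],
    [0,0,0,0,0,-0.56,-1],
    [0,0,0,0,0,-0.64,-1],
    [0,0,0,0,0,-0.72,-1],
    [0,0,0,0,0,-0.8,-1],
    [0,0,0,0,0,-0.88,-1],
    [0,0,0,0,0,-0.9,-1],
    [0,0,0,0,0,-0.9,-1]
  ]
}}

```text
t: 12.15
tcp_pos: [0.5472, 0.0484, 0.0656]
eef_rot: [[0.289, 0.957, 0.002], [0.957, -0.289, -0.002], [-0.001, 0.002, -1.0]]
force: [-0.2, 0.5, 1.5]
opening: 0.156
```

```bash
python3 st.py
```

```text
12.15 pos [0.5472 0.0484 0.0656] box [54.4 14.7] yaw 73.23 z [ 0.002 -0.002 -1.   ] F [-0.2  0.5  1.5] M [-0.04  0.19 -0.1 ] open 0.156 q6 0.16
```

Request:
{"api": "servo_tool", "payload": {
  "series": [
    [0,0,0,0,0,-0.02,-1],
    [0,0,0,0,0,-0.04,-1],
    [0,0,0,0,0,-0.06,-1],
    [0,0,0,0,0,-0.07,-1],
    [0,0,0,0,0,-0.07,-1]
  ]
}}

```text
t: 12.65
tcp_pos: [0.5472, 0.0484, 0.0656]
eef_rot: [[0.358, 0.934, 0.002], [0.934, -0.358, -0.002], [-0.001, 0.002, -1.0]]
force: [0.1, 0.2, 2.1]
opening: 0.155
```

```bash
python3 st.py
```

```text
12.65 pos [0.5472 0.0484 0.0656] box [54.4 14.6] yaw 69.01 z [ 0.002 -0.002 -1.   ] F [0.1 0.2 2.1] M [-0.02  0.19  0.03] open 0.155 q6 0.24
```

Request:
{"api": "servo_tool", "payload": {
  "series": [
    [0,0,0,0,0,-0.015,-1],
    [0,0,0,0,0,-0.03,-1],
    [0,0,0,0,0,-0.03,-1]
  ]
}}

```text
t: 12.95
tcp_pos: [0.5472, 0.0484, 0.0656]
eef_rot: [[0.388, 0.922, 0.002], [0.922, -0.388, -0.002], [-0.001, 0.003, -1.0]]
force: [-0.1, -1.0, 1.1]
opening: 0.158
```

```bash
python3 st.py
```

```text
12.95 pos [0.5472 0.0484 0.0656] box [54.4 14.6] yaw 67.2 z [ 0.002 -0.002 -1.   ] F [-0.1 -1.   1.1] M [0.01 0.16 0.19] open 0.158 q6 0.27
```

Request:
{"api": "servo_tool", "payload": {
  "series": [
    [0,0,0,0,0,-0.015,-1],
    [0,0,0,0,0,-0.03,-1],
    [0,0,0,0,0,-0.03,-1]
  ]
}}

```text
t: 13.25
tcp_pos: [0.5473, 0.0484, 0.0656]
eef_rot: [[0.416, 0.91, 0.002], [0.91, -0.416, -0.002], [-0.001, 0.003, -1.0]]
force: [-0.5, -0.3, 2.1]
opening: 0.158
```

```bash
python3 st.py
```

```text
13.25 pos [0.5473 0.0484 0.0656] box [54.3 14.6] yaw 65.44 z [ 0.002 -0.002 -1.   ] F [-0.5 -0.3  2.1] M [0.05 0.14 0.88] open 0.158 q6 0.3
```

The moment rises to 0.88 N m at about the expected angle, so the cap is at the loose stop. I release, rise and look.

Request:
{"api": "servo_tool", "payload": {
  "series": [
    [0,0,0,0,0,0,0],
    [0,0,0,0,0,0,0.5],
    [0,0,0,0,0,0,0.5],
    [0,0,0,0,0,0,0.5],
    [0,0,0.3,0,0,0,0.5],
    [0,0,0.7,0,0,0,0.5],
    [0,0,1,0,0,0,0.5],
    [0,0,1,0,0,0,0.5]
  ]
}}

```text
t: 14.05
tcp_pos: [0.5502, 0.0481, 0.1499]
eef_rot: [[0.416, 0.909, 0.01], [0.909, -0.416, -0.003], [0.001, 0.01, -1.0]]
force: [1.2, 0.2, 0.5]
opening: 0.749
```

Request:
{"api": "servo_tool", "payload": {
  "series": [
    [-0.4,-0.1,0.5,0,0,0,0.5],
    [-0.8,-0.2,1,0,0,0,0.5],
    [-0.8,-0.2,1,0,0,0,0.5],
    [-0.8,-0.2,1,0,0,0,0.5]
  ]
}}

```text
t: 14.45
tcp_pos: [0.4863, 0.0319, 0.2305]
eef_rot: [[0.416, 0.909, 0.012], [0.909, -0.416, -0.003], [0.002, 0.013, -1.0]]
force: [0.6, 0.0, 0.5]
opening: 0.748
```

```bash
python3 st.py; python3 look.py w6 | grep -E "^0.0(5|8)5"; python3 -c "
from ray import *
W=np.load('wrist.npy');d=W[...,:2]-C;x=d@ex*1e3;y=d@ey*1e3;z=W[...,2]
k=(x>-80)&(x<-30)&(y>2)&(y<27)&(z>.0555)&(z<.062);print('ridge',k.sum(),np.percentile(x[k],[2,50,98]))
k=(z>.085)&(z<.096)&(x>20)&(x<90)&(abs(y-14)<32);q=np.c_[x[k],y[k]].astype(np.float32);print(cv2.minAreaRect(q));l=cv2.fitLine(q,cv2.DIST_L2,0,.01,.01).ravel();print('wing deg',np.degrees(np.arctan2(l[1],l[0])))
"
```

```text
14.45 pos [0.4863 0.0319 0.2305] box [99.4 58.9] yaw 65.39 z [ 0.012 -0.003 -1.   ] F [0.6 0.  0.5] M [-0.03 -0.    0.03] open 0.748 q6 0.25
0.0555 0.0625 [ 336  140   73   74 2806] [0.546  0.0473] [0.0647 0.0652] 31.1 [0.5452 0.0503 0.0591]
0.0555 0.0625 [475 172  15  30 260] [ 0.636  -0.0025] [0.0273 0.0087] 61.91 [ 0.6356 -0.0024  0.0579]
0.0555 0.0625 [555 371  48  26 237] [ 0.6795 -0.2666] [0.0569 0.0178] 2.07 [ 0.6746 -0.2636  0.0588]
0.0555 0.0625 [  0 379  26  65 351] [ 0.054  -0.0302] [0.0944 0.0202] 61.82 [ 0.0619 -0.0214  0.0589]
0.085 0.096 [ 369  152   19   60 1025] [0.5464 0.0474] [0.0483 0.0144] 67.26 [0.5463 0.0485 0.0897]
0.085 0.096 [ 570  386   64   55 1104] [ 0.6875 -0.2886] [0.0554 0.073 ] 21.6 [ 0.6878 -0.2877  0.0909]
0.085 0.096 [451 468  44  12 219] [ 0.5276 -0.3112] [0.0118 0.054 ] 53.83 [ 0.5253 -0.3085  0.0881]
ridge 236 [-52.01178101 -47.37532427 -44.12034835]
((54.630157470703125, 15.897124290466309), (14.405238151550293, 48.325653076171875), 6.611794948577881)
wing deg -83.32161
```

View pics/w6.png

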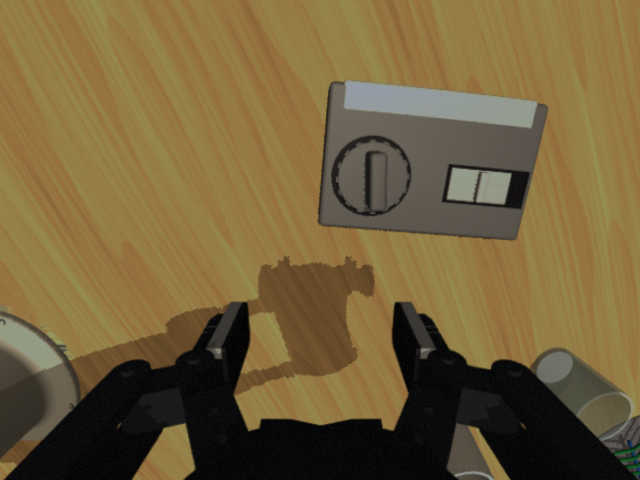

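The wing at (375,182) is now at -83.3° (-1.454 rad) from the box axis, which is the loose stop. The ridge is still at box x ≈ -47.5 (off), and the gripper is clear. I'm handing in.

```bash
python3 -c "
from station import *
print(hand_in())"
```

```text
the job is handed in; nothing more can be done
None
```

The light box is switched off and its battery cap is slackened to the loose stop, done in that order. I handed in at about 14.5 s of the 58 s allowed.

- **Switch:** I pushed the ridge with shut fingers. On the first push it stopped at the middle of its travel, so I pushed about 6 mm further to bring it over. The ridge moved from box x ≈ -62 to about -48 mm. It stayed there after the fingers left and still read -47.5 mm at the last look.
- **Cap:** It started about 4° clockwise of tight and turned freely clockwise with about 0.1 N m of drag, so I did not try the other way. I turned it until the moment rose to 0.88 N m. The final wing angle was -83.3° (-1.454 rad), against a stop at 1.45 rad.
- **Bystanders:** The arm passed above them and the force readings showed no contact away from the box. I did not measure their positions again at the end.
- **Disagreements:** The ridge and cap measured about 1.5 mm off the stated y = +14 mm line. That is within the calibration error, and I used the positions I measured.

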